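# Line up the sample pots by height on the loading rail

### The arm

A 6-joint arm with a two-finger parallel gripper is mounted at the origin on the work surface. World frame = base frame: x ahead of the robot, y to its left, z up, the work surface at z = 0. Lengths are in m, angles in rad, forces in N, time in s.
With the tool pointing down it reaches from about 0.35 to 0.875 m from the base axis. Payload 4.2 kg.
Tool frame: the origin (TCP) lies on the centre line of the jaws, within the pads' length; the fingertips stand 22 mm ahead of it and the grasp point (between the pads) lies 3 mm ahead of it (arm.tcp_to_tips is the distance from the TCP to the fingertips, in m); z points along the fingers, y is the line along which they close (so a half turn about z gives the same grasp; the last joint's range is limited). The gripper opens to 87 mm and grips with 3 to 60 N. Pads are 19 mm wide; open, the fingers measure 117 mm over their backs; the gripper's body (75 mm by 190 mm) begins 51 mm behind the grasp point.
Start: joints at [1.493, 0.385, 0.008, 0, -1.194, -0.259], TCP at [0.207, 0.59, 0.205] pointing down, gripper open.
Joint ranges: [-3.14, 3.14], [-1.21, 2.06], [-1.07, 1.41], [-3.16, 2.05], [-2.99, -0.16], [-3.1, 3.1]. Speed limits (rad/s): [2.79, 2.79, 3.14, 3.14, 3.14, 3.14].

### API

Orientations are given as a rotation vector (axis times angle).
In Python, from plant import arm, imaging, ticket gives the robot as it stands. The module is installed in compiled form; this text tells all that it offers.
- The arm moves only by the tool apply_moves, never from a script. Its argument "motion" is a list of rows, each an object with "xyz": the shift along the tool's x, y, z in normalised numbers (1 is 0.4 m), a list of three; "rot": the turn, a rotation vector about the tool's x, y, z in a scale on which 1.0 is 90 degrees, a list of three. A call has exactly 5 rows; each row is the pose to reach, as a shift and turn from the pose commanded when the call began, along the tool's axes at that moment; what a row does not reach only later rows make up. A row lasts 1/8 s, in which the tool goes at most 62.5 mm and 10.7 degrees, less where a joint would pass 70% of its speed; a pose out of reach is approached as far as the arm can. A shift or turn number past 1, either way, is cut back to 1. A call with a gripper value outside its range is refused whole. "hand" is the opening, from 0 (shut) to 1 (fully open), set as the call begins (left out, the last holds). The fingers move at their own pace and stop on an object; the grip force is fixed at half the most. Time passes only in rows, so rows that repeat a pose let the fingers close, or fill a call up. It gives the time, the measured TCP pose, the force, the opening and the grip force at its end, in the units of the state.
- arm.get_obs(): the state, without advancing time (a new reading comes with each control period).
- imaging.capture(name): name is "side" or "top"; returns a dict with "img" (420x560x3 uint8, red, green, blue), "fx", "fy", "cx", "cy" (pixels), "extrinsics" (4x4, takes a point from world to camera coordinates). Camera axes: x right, y down, z forward; pixel columns grow to the right and rows downward; lengths in m; the calibration is good to about 2 mm. A picture is of the moment at which its call begins. There is no depth.
- ticket.finish_job(): hands the job in; it is judged then, once.
The state is a dict: "time": time; "joints": joint angles; "qvel": joint speeds; "joint_efforts": joint torques, N m; "tool_pos": TCP position; "ee_rot": TCP orientation; "contact_force": force on the tool from outside, world axes, zero at the start; "moment": the same for the moment, N m; "opening": finger opening in m; "grasp_force": force on a finger pad.
Only numpy, scipy, OpenCV 4.12 (cv2) and the standard library are available. Lean on these libraries where they do the work, as an engineer would, in place of code of your own. Each camera call takes 0.05 s, during which the arm holds its last target. There are 200 camera calls.

### The job

Load the four capped sample pots onto the dark steel rail for the next run: one upright on each round white mark, centred on it, in order of height, with the tallest next to the green end block and the shortest next to the grey end block. Set each pot down gently, without dropping it or tipping it over, and leave them all standing still and released.

Things in the scene. Friction and masses are not known exactly. Their poses are not given: they have to be found in the camera images.
- pot_black: loose white plastic sample pot, round, 92 mm tall overall, with a black screw cap and a black line round its label; the body is 40 mm in diameter, the cap is the top 16 mm and 44 mm in diameter; weighs 35 to 110 g. Origin: centre of the underside, z axis up; its yaw means nothing. Starts upright on the bench.
- pot_red: loose white plastic sample pot, round, 78 mm tall overall, with a red screw cap and a red line round its label; the body is 40 mm in diameter, the cap is the top 16 mm and 44 mm in diameter; weighs 35 to 110 g. Origin: centre of the underside, z axis up; its yaw means nothing. Starts upright on the bench.
- pot_blue: loose white plastic sample pot, round, 64 mm tall overall, with a blue screw cap and a blue line round its label; the body is 40 mm in diameter, the cap is the top 16 mm and 44 mm in diameter; weighs 35 to 110 g. Origin: centre of the underside, z axis up; its yaw means nothing. Starts upright on the bench.
- pot_yellow: loose white plastic sample pot, round, 50 mm tall overall, with a yellow screw cap and a yellow line round its label; the body is 40 mm in diameter, the cap is the top 16 mm and 44 mm in diameter; weighs 35 to 110 g. Origin: centre of the underside, z axis up; its yaw means nothing. Starts upright on the bench.
- mark_1: fixed white disc, 60 mm in diameter, at the robot's left (+y) end of the row; one of four alike in a straight row, 85 mm apart, on a fixed dark steel rail (410 x 70 x 6 mm) lying roughly crosswise on the bench. Origin: centre of its underside, on the rail's top, 6 mm above the bench; it is 2 mm thick, so a pot on it stands 8 mm above the bench. x: across the row, y: along it.
- mark_2: fixed white disc, 60 mm in diameter, second from the robot's left (+y) end; one of four alike in a straight row, 85 mm apart, on a fixed dark steel rail (410 x 70 x 6 mm) lying roughly crosswise on the bench. Origin: centre of its underside, on the rail's top, 6 mm above the bench; it is 2 mm thick, so a pot on it stands 8 mm above the bench. x: across the row, y: along it.
- mark_3: fixed white disc, 60 mm in diameter, third from the robot's left (+y) end; one of four alike in a straight row, 85 mm apart, on a fixed dark steel rail (410 x 70 x 6 mm) lying roughly crosswise on the bench. Origin: centre of its underside, on the rail's top, 6 mm above the bench; it is 2 mm thick, so a pot on it stands 8 mm above the bench. x: across the row, y: along it.
- mark_4: fixed white disc, 60 mm in diameter, at the robot's right (-y) end of the row; one of four alike in a straight row, 85 mm apart, on a fixed dark steel rail (410 x 70 x 6 mm) lying roughly crosswise on the bench. Origin: centre of its underside, on the rail's top, 6 mm above the bench; it is 2 mm thick, so a pot on it stands 8 mm above the bench. x: across the row, y: along it.
- block_green: fixed green plastic block, 24 mm along the rail, 60 mm across it and 14 mm high, on one end of the rail, 59.5 mm centre to centre beyond the last mark; it may be at either end. Origin: centre of its underside, on the rail's top.
- block_grey: fixed grey plastic block of the same size, on the other end of the rail from the green one. Origin: centre of its underside, on the rail's top.
Mind the look-alikes: they are no part of the job. Leave any turquoise look-alike of the pot_yellow alone.

How it is judged:
At the end, for the whole second after the job is handed in: Pots stand on the marks in order of height, tallest by the green block, shortest by the grey; each within 12 mm of its mark's centre, its foot 3 to 14 mm above the bench, upright within 0.1 rad, at rest and released (((horizontal distance between block_green and mark_1 below 0.12 m and horizontal distance between pot_black and mark_1 below 0.012 m and horizontal distance between pot_red and mark_2 below 0.012 m and horizontal distance between pot_blue and mark_3 below 0.012 m and horizontal distance between pot_yellow and mark_4 below 0.012 m) or (horizontal distance between block_green and mark_4 below 0.12 m and horizontal distance between pot_black and mark_4 below 0.012 m and horizontal distance between pot_red and mark_3 below 0.012 m and horizontal distance between pot_blue and mark_2 below 0.012 m and horizontal distance between pot_yellow and mark_1 below 0.012 m)) and angle between each of pot_black, pot_red, pot_blue, pot_yellow's own z axis and vertical below 0.1 rad and height (world z) of pot_black between 0.003 and 0.014 m and linear speed of each of pot_black, pot_red, pot_blue, pot_yellow below 0.02 m/s and angular speed of each of pot_black, pot_red, pot_blue, pot_yellow below 0.2 rad/s and height (world z) of pot_red between 0.003 and 0.014 m and height (world z) of pot_blue between 0.003 and 0.014 m and height (world z) of pot_yellow between 0.003 and 0.014 m); the robot touches nothing.
It fails at once if a sample pot is tipped over (leans more than 35 degrees) (angle between any of pot_black, pot_red, pot_blue, pot_yellow's own z axis and vertical above 0.61 rad).
It fails at once if a sample pot is dropped (moves faster than 0.6 m/s while the fingers do not touch it, as after falling about 18 mm) ((linear speed of pot_black above 0.6 m/s and contact force between pot_black and the fingers below 0.01 N) or (linear speed of pot_red above 0.6 m/s and contact force between pot_red and the fingers below 0.01 N) or (linear speed of pot_blue above 0.6 m/s and contact force between pot_blue and the fingers below 0.01 N) or (linear speed of pot_yellow above 0.6 m/s and contact force between pot_yellow and the fingers below 0.01 N)).
It also fails if it takes over 115 s, if anything falls off the work surface, if the arm or the gripper's body presses on something with over 40 N, if the wrist force passes 120 N, or if a joint passes its speed limit or range.

## Working session

There is one attempt and no reset: what is moved stays moved. The work goes in short steps, Python scripts to look and compute and a tool call to move; the robot and the scene stay as the last step left them, time stands still between calls to the robot, and variables do not carry over. Pictures are saved under pics/ and viewed, at most 14 in all, crops included, and the job is handed in when it is done.

Besides the shell and the picture viewer there is one more tool, called after "Call:" as name([rows], argument=value, ...), one row to a line, values as JSON. apply_moves: Moves the arm, as the interface text tells. Its arguments: {"type":"object","properties":{"motion":{"type":"array","items":{"type":"object","properties":{"xyz":{"type":"array","items":{"type":"number"}},"rot":{"type":"array","items":{"type":"number"}}}}},"hand":{"type":"number"}},"required":["motion"]}

```bash
mkdir -p pics
python3 - <<'E'
from plant import arm, imaging
import cv2,numpy as np
for n in("top","side"):
    c=imaging.capture(n); cv2.imwrite(f"pics/{n}0.png",c["img"][:,:,::-1])
    print(n,c["fx"],c["fy"],c["cx"],c["cy"],np.round(c["extrinsics"],3).tolist())
o=arm.get_obs(); print({k:np.round(v,3) for k,v in o.items()}, arm.tcp_to_tips)
E
```

```text
top 470.6723214630349 470.6723214630349 284.7689811763326 205.05823766148862 [[-0.001, -1.0, -0.016, 0.018], [-0.984, 0.004, -0.178, 0.548], [0.178, 0.015, -0.984, 0.736], [0.0, 0.0, 0.0, 1.0]]
side 509.6694058328921 509.6694058328921 279.1449688870115 210.94914011644684 [[0.991, -0.131, -0.006, -0.548], [-0.08, -0.562, -0.823, 0.102], [0.105, 0.816, -0.568, 0.81], [0.0, 0.0, 0.0, 1.0]]
{'time': np.float64(0.1), 'joints': array([ 1.493,  0.385,  0.007, -0.   , -1.194, -0.259]), 'qvel': array([-0.   ,  0.   ,  0.005,  0.001,  0.   , -0.   ]), 'joint_efforts': array([-0.0000e+00, -3.9169e+01,  1.8794e+01,  4.2320e+00,  1.4000e-02,
       -0.0000e+00]), 'tool_pos': array([0.206, 0.589, 0.204]), 'ee_rot': array([ 3.095, -0.526, -0.   ]), 'contact_force': array([-0.779,  0.047, -0.784]), 'moment': array([0.022, 0.007, 0.011]), 'grasp_force': np.float64(0.0), 'opening': np.float64(0.087)} 0.022
```

View pics/top0.png

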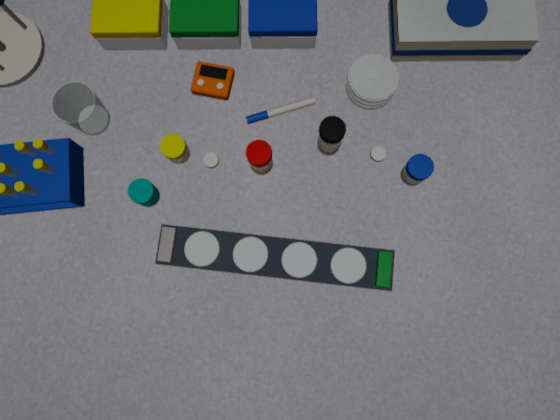

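View pics/side0.png

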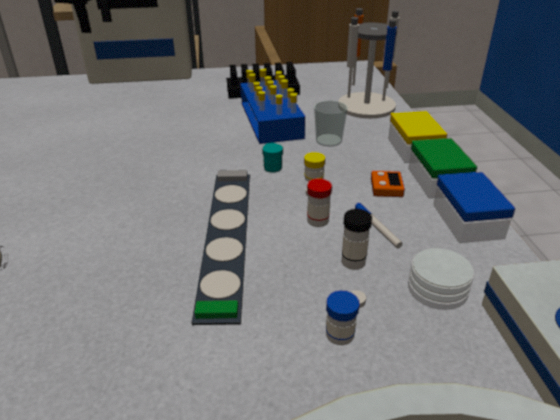

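The top view shows caps at yellow (174,147), red (260,152), black (332,129) and blue (420,167). The turquoise decoy is at (141,191). The marks run from (202,249) to (348,266), with green at the right (−y) end and grey at the left. So the order is black→mark_4, red→mark_3, blue→mark_2, yellow→mark_1. In the side view the caps are at yellow (314,160), red (319,188), black (357,220) and blue (342,306).

```bash
cat > h.py <<'E'
from plant import arm, imaging
import cv2,numpy as np
from scipy.optimize import least_squares
from scipy.spatial.transform import Rotation as Rn
H=dict(black=.092,red=.078,blue=.064,yellow=.050)
def proj(c,P):
    q=P@c["extrinsics"][:3,:3].T+c["extrinsics"][:3,3]
    return np.c_[c["fx"]*q[:,0]/q[:,2]+c["cx"],c["fy"]*q[:,1]/q[:,2]+c["cy"]]
a=np.linspace(0,2*np.pi,60,endpoint=False)
def hullcen(c,xy,r,z0,z1):
    P=np.vstack([np.c_[xy[0]+r*np.cos(a),xy[1]+r*np.sin(a),0*a+z] for z in(z0,z1)])
    m=cv2.moments(cv2.convexHull(proj(c,P).astype(np.float32)))
    return np.array([m["m10"],m["m01"]])/m["m00"]
def mask(img,col):
    h,s,v=[x.astype(int) for x in cv2.split(cv2.cvtColor(img,cv2.COLOR_RGB2HSV))]
    if col=="black": return v<45
    if col=="white": return (v>120)&(s<60)
    if col=="red": return ((h<8)|(h>172))&(s>150)&(v>60)
    lo,hi={"blue":(105,125),"yellow":(24,35)}[col]
    return (h>=lo)&(h<=hi)&(s>150)&(v>60)
def blob(img,col,uv,w=24):
    m=mask(img,col).astype(np.uint8); k=np.zeros_like(m); u,v=map(int,uv)
    k[max(v-w,0):v+w,max(u-w,0):u+w]=1
    n,l,st,ce=cv2.connectedComponentsWithStats(m*k)
    i=1+np.argmax(st[1:,4]); return ce[i],st[i,4]
def locate(cams,col,uvs,r,z0,z1,w=24):
    b=[blob(c["img"],col,uv,w) for c,uv in zip(cams,uvs)]
    f=lambda x:np.concatenate([hullcen(c,x,r,z0,z1)-q[0] for c,q in zip(cams,b)])
    s=least_squares(f,[.5,0]); return s.x,s.fun,[int(q[1]) for q in b]
E
python3 - <<'E'
from h import *
C=[imaging.capture(n) for n in("top","side")]
for n,u in dict(yellow=[(174,147),(314,160)],red=[(260,152),(319,188)],black=[(332,129),(357,220)],blue=[(420,167),(342,306)]).items():
    x,f,ar=locate(C,n,u,.022,H[n]-.016,H[n]); print(n,x.round(4),f.round(1),ar)
for i,u in enumerate([[(202,249),(231,194)],[(250,254),(228,219)],[(299,260),(224,249)],[(348,266),(220,285)]]):
    x,f,ar=locate(C,"white",u,.03,.007,.008); print("mark",i+1,x.round(4),f.round(1),ar)
print(Rn.from_rotvec(arm.get_obs()["ee_rot"]).as_matrix().round(3))
E
```

```text
yellow [0.6529 0.2105] [-0.3  0.2  0.2  0.6] [506, 263]
red [0.6313 0.0603] [-0.3  0.5  0.4  0.5] [541, 381]
black [ 0.6664 -0.0609] [ 0.1  0.   0.  -0.2] [565, 518]
blue [ 0.6101 -0.2067] [-1.5  0.7  0.6  1.4] [514, 663]
mark 1 [0.4804 0.1673] [-2.7 -0.4  0.2  5.4] [929, 707]
mark 2 [0.4695 0.0785] [-0.2  0.2  0.2  0.3] [944, 517]
mark 3 [ 0.4598 -0.0059] [-0.1  0.2  0.3  0.2] [951, 658]
mark 4 [ 0.4499 -0.0904] [-0.2  0.3  0.2  0.2] [965, 851]
[[ 0.944 -0.331 -0.   ]
 [-0.331 -0.944 -0.001]
 [ 0.     0.001 -1.   ]]
```

The rows are not in the units I measure in: shifts go in shares of 0.4 m and turns go in shares of 90 degrees. I convert before sending: 0.244 m / 0.4 = 0.61, 0.174 m / 0.4 = 0.435, 50 degrees / 90 = 0.5556.

Call:
apply_moves([
  {"xyz": [0.1225,0.0875,0],"rot": [0,0,0.1111]},
  {"xyz": [0.245,0.175,0],"rot": [0,0,0.2222]},
  {"xyz": [0.365,0.2625,0],"rot": [0,0,0.3333]},
  {"xyz": [0.4875,0.3475,0],"rot": [0,0,0.4444]},
  {"xyz": [0.61,0.435,0],"rot": [0,0,0.5556]},
], hand=1)

```text
time: 0.82
tool_pos: [0.3801, 0.3434, 0.2054]
ee_rot: [-2.58, 1.793, -0.0]
contact_force: [0.9, 1.2, -0.3]
opening: 0.0871
grasp_force: 0.0
```

```bash
cat >> h.py <<'E'
YAW=np.radians(173.4)
def to(x,y,z):
    o=arm.get_obs(); R=Rn.from_rotvec(o["ee_rot"])
    ty=np.array([np.cos(YAW),np.sin(YAW),0]); tz=np.array([0,0,-1.]); T=Rn.from_matrix(np.c_[np.cross(ty,tz),ty,tz])
    print("t",round(float(o["time"]),2),"pos",o["tool_pos"].round(4),"d",R.inv().apply(np.array([x,y,z])-o["tool_pos"]).round(4),"rot",(R.inv()*T).as_rotvec(degrees=True).round(1))
E
sed -i 's/    n,l,st/    m=cv2.morphologyEx(m*k,cv2.MORPH_OPEN,np.ones((5,5),np.uint8))\n    n,l,st/' h.py
python3 - <<'E'
from h import *
to(.6664,-.0609,.205); print(arm.get_obs()["joints"].round(2))
C=[imaging.capture(n) for n in("top","side")]
for n,u in dict(red=[(260,152),(319,188)],black=[(332,129),(357,220)],blue=[(420,167),(342,306)]).items():
    x,f,ar=locate(C,n,u,.022,H[n]-.016,H[n]); print(n,x.round(4),f.round(1),ar)
E
```

```text
t 0.82 pos [0.3801 0.3434 0.2054] d [ 4.787e-01 -1.274e-01  4.000e-04] rot [-0.  0. 27.]
[ 1.05  0.19 -0.26  0.   -1.11 -0.7 ]
red [0.6313 0.0605] [-0.4  0.5  0.5  0.7] [542, 363]
black [ 0.6664 -0.0609] [ 0.1 -0.1 -0.1 -0.2] [559, 507]
blue [ 0.6107 -0.2061] [-1.8  0.4  0.5  1.4] [506, 632]
```

Scaled: 0.29 m / 0.4 = 0.725, -0.077 m / 0.4 = -0.1925, 27 degrees / 90 = 0.3.

Call:
apply_moves([
  {"xyz": [0.1425,-0.0375,0],"rot": [0,0,0.0667]},
  {"xyz": [0.2875,-0.075,0],"rot": [0,0,0.1333]},
  {"xyz": [0.4325,-0.115,0],"rot": [0,0,0.2]},
  {"xyz": [0.58,-0.1525,0],"rot": [0,0,0.2667]},
  {"xyz": [0.725,-0.1925,0],"rot": [0,0,0.3]},
])

```text
time: 1.55
tool_pos: [0.5548, 0.0999, 0.2054]
ee_rot: [-2.095, 2.341, -0.0]
contact_force: [1.2, 1.0, 0.9]
opening: 0.0872
grasp_force: 0.0
```

```bash
python3 -c "
from h import *
to(.6664,-.0609,.205)"
```

```text
t 1.55 pos [0.5548 0.0999 0.2054] d [ 0.1475 -0.1286  0.0004] rot [-0.   0.   0.3]
```

Scaled: 0.147 m / 0.4 = 0.3675, -0.1285 m / 0.4 = -0.3213.

Call:
apply_moves([
  {"xyz": [0.11,-0.0975,0],"rot": [0,0,0]},
  {"xyz": [0.22,-0.195,0],"rot": [0,0,0]},
  {"xyz": [0.3125,-0.275,0],"rot": [0,0,0]},
  {"xyz": [0.3675,-0.3213,0],"rot": [0,0,0]},
  {"xyz": [0.3675,-0.3213,0],"rot": [0,0,0]},
])

```text
time: 2.17
tool_pos: [0.6661, -0.0605, 0.204]
ee_rot: [2.093, -2.341, -0.001]
contact_force: [-0.0, 0.1, 0.4]
opening: 0.0873
grasp_force: 0.0
```

```bash
python3 -c "
from h import *
to(.6664,-.0609,.081)"
```

```text
t 2.17 pos [ 0.6661 -0.0605  0.204 ] d [ 0.0003 -0.0006  0.123 ] rot [ 0.1 -0.   0.2]
```

Scaled: 0.123 m / 0.4 = 0.3075, 0.1 m / 0.4 = 0.25.

Call:
apply_moves([
  {"xyz": [0,-0.0013,0.0875],"rot": [0,0,0]},
  {"xyz": [0,-0.0013,0.175],"rot": [0,0,0]},
  {"xyz": [0,-0.0013,0.25],"rot": [0,0,0]},
  {"xyz": [0,-0.0013,0.3075],"rot": [0,0,0]},
  {"xyz": [0,-0.0013,0.3075],"rot": [0,0,0]},
])

```text
time: 2.8
tool_pos: [0.6641, -0.0581, 0.0802]
ee_rot: [2.095, -2.336, -0.005]
contact_force: [0.8, 0.2, -0.3]
opening: 0.087
grasp_force: 0.0
```

Call:
apply_moves([
  {"xyz": [0,0,0],"rot": [0,0,0]},
  {"xyz": [0,0,0],"rot": [0,0,0]},
  {"xyz": [0,0,0],"rot": [0,0,0]},
  {"xyz": [0,0,0],"rot": [0,0,0]},
  {"xyz": [0,0,0],"rot": [0,0,0]},
], hand=0)

```text
time: 3.42
tool_pos: [0.666, -0.0594, 0.0825]
ee_rot: [-2.096, 2.34, -0.0]
contact_force: [-0.1, 0.8, -0.0]
opening: 0.0446
grasp_force: 0.0
```

Scaled: -0.08 m / 0.4 = -0.2, -0.065 m / 0.4 = -0.1625.

Call:
apply_moves([
  {"xyz": [0,0,-0.0375],"rot": [0,0,0]},
  {"xyz": [0,0,-0.1],"rot": [0,0,0]},
  {"xyz": [0,0,-0.1625],"rot": [0,0,0]},
  {"xyz": [0,0,-0.2],"rot": [0,0,0]},
  {"xyz": [0,0,-0.2],"rot": [0,0,0]},
])

```text
time: 4.05
tool_pos: [0.6667, -0.0592, 0.1642]
ee_rot: [-2.094, 2.338, -0.003]
contact_force: [0.4, -0.1, -0.2]
opening: 0.0015
grasp_force: 0.0
```

Run:
```python
from h import *
to(.4499,-.0904,.161)
c=imaging.capture("side"); cv2.imwrite("pics/s1.png",c["img"][:,:,::-1])
```

```text
t 4.05 pos [ 0.6667 -0.0592  0.1642] d [0.0548 0.2121 0.0024] rot [-0.2  0.   0.3]
```

View pics/s1.png

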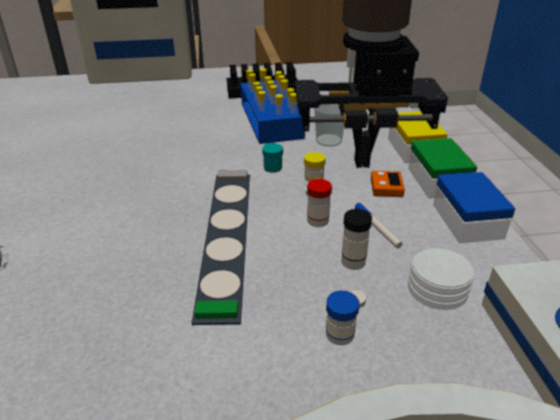

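The side view shows black still upright at (356,237). The fingers hadn't finished closing and came up empty. I'll reopen, re-measure, and allow a longer close.

Scaled: -0.03 m / 0.4 = -0.075.

Call:
apply_moves([
  {"xyz": [0,0,-0.075],"rot": [0,0,0]},
  {"xyz": [0,0,-0.075],"rot": [0,0,0]},
  {"xyz": [0,0,-0.075],"rot": [0,0,0]},
  {"xyz": [0,0,-0.075],"rot": [0,0,0]},
  {"xyz": [0,0,-0.075],"rot": [0,0,0]},
], hand=1)

```text
time: 4.72
tool_pos: [0.6656, -0.0593, 0.1913]
ee_rot: [2.095, -2.339, -0.002]
contact_force: [0.7, 0.1, 0.4]
opening: 0.0433
grasp_force: 0.0
```

Call:
apply_moves([
  {"xyz": [0,0,0],"rot": [0,0,0]},
  {"xyz": [0,0,0],"rot": [0,0,0]},
  {"xyz": [0,0,0],"rot": [0,0,0]},
  {"xyz": [0,0,0],"rot": [0,0,0]},
  {"xyz": [0,0,0],"rot": [0,0,0]},
])

```text
time: 5.35
tool_pos: [0.6659, -0.0593, 0.1924]
ee_rot: [-2.096, 2.34, -0.0]
contact_force: [-0.7, 1.0, -0.2]
opening: 0.0854
grasp_force: 0.0
```

Run:
```python
from h import *
C=[imaging.capture("side")]
for n,u in dict(black=[(357,220)]).items():
    x,f,ar=locate(C,n,u,.022,H[n]-.016,H[n]); print(n,x.round(4),f.round(1),ar)
to(x[0],x[1],.081)
```

```text
black [ 0.6664 -0.0614] [0. 0.] [502]
t 5.4 pos [ 0.6659 -0.0593  0.1924] d [ 0.002  -0.0007  0.1114] rot [-0.   0.   0.3]
```

Scaled: 0.111 m / 0.4 = 0.2775, 0.0015 m / 0.4 = 0.0038.

Call:
apply_moves([
  {"xyz": [0.0038,-0.0013,0.0875],"rot": [0,0,0]},
  {"xyz": [0.0038,-0.0013,0.175],"rot": [0,0,0]},
  {"xyz": [0.0038,-0.0013,0.2375],"rot": [0,0,0]},
  {"xyz": [0.0038,-0.0013,0.2775],"rot": [0,0,0]},
  {"xyz": [0.0038,-0.0013,0.2775],"rot": [0,0,0]},
])

```text
time: 6.02
tool_pos: [0.6657, -0.0609, 0.0802]
ee_rot: [2.095, -2.339, -0.002]
contact_force: [0.4, 0.3, -0.1]
opening: 0.0869
grasp_force: 0.0
```

Call:
apply_moves([
  {"xyz": [0,0,0],"rot": [0,0,0]},
  {"xyz": [0,0,0],"rot": [0,0,0]},
  {"xyz": [0,0,0],"rot": [0,0,0]},
  {"xyz": [0,0,0],"rot": [0,0,0]},
  {"xyz": [0,0,0],"rot": [0,0,0]},
], hand=0)

```text
time: 6.65
tool_pos: [0.6663, -0.0609, 0.0815]
ee_rot: [-2.096, 2.34, -0.0]
contact_force: [-0.3, 0.5, -0.3]
opening: 0.0448
grasp_force: 0.0
```

Call:
apply_moves([
  {"xyz": [0,0,0],"rot": [0,0,0]},
  {"xyz": [0,0,0],"rot": [0,0,0]},
  {"xyz": [0,0,0],"rot": [0,0,0]},
  {"xyz": [0,0,0],"rot": [0,0,0]},
  {"xyz": [0,0,0],"rot": [0,0,0]},
])

```text
time: 7.28
tool_pos: [0.6663, -0.0608, 0.0813]
ee_rot: [2.096, -2.34, -0.0]
contact_force: [0.4, 0.4, 0.6]
opening: 0.0015
grasp_force: 0.0
```

Run:
```python
from h import *
c=imaging.capture("side"); d=imaging.capture("top")
cv2.imwrite("pics/s2.png",np.hstack([c["img"][60:360,150:550],d["img"][0:300,100:500]])[:,:,::-1])
print(Rn.from_rotvec(arm.get_obs()["ee_rot"]).as_matrix().round(3))
o=arm.get_obs();p=o["tool_pos"]; print(proj(c,p[None]),proj(d,p[None]), proj(d,p[None]-[[0,0,.022]]))
```

```text
[[-0.11  -0.994 -0.   ]
 [-0.994  0.11  -0.   ]
 [ 0.     0.    -1.   ]]
[[356.97188335 221.58848373]] [[331.72284208 130.4173099 ]] [[330.64777348 134.76818565]]
```

View pics/s2.png

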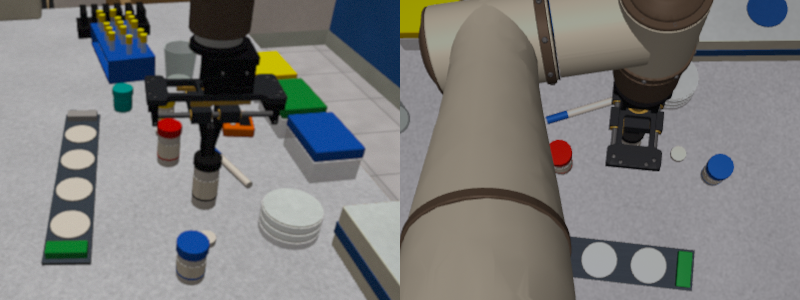

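The crops show the closed fingers apparently ending at or behind the black cap (side crop 207,152), with nothing gripped. I'll zoom in to check the fingertip calibration.

Run:
```python
from h import *
c=imaging.capture("side")
a=cv2.imread("pics/s1.png")
P=lambda x,y,z:proj(c,np.array([[x,y,z]]))[0].round(1)
print("s1 TCP",P(.6667,-.0592,.1642),"tips",P(.6667,-.0592,.1422))
print("now tips",P(.6663,-.0608,.0593),"captop",P(.6664,-.0609,.092), "base",P(.6664,-.0609,0))
f=lambda i:cv2.resize(i,None,fx=4,fy=4,interpolation=cv2.INTER_CUBIC)
cv2.imwrite("pics/z.png",np.hstack([f(a[80:220,310:410]),f(c["img"][150:290,310:410][:,:,::-1])]))
```

```text
s1 TCP [361.6 174.5] tips [360.3 187.4]
now tips [355.9 233. ] captop [357.6 215.9] base [353.  262.1]
```

View pics/z.png

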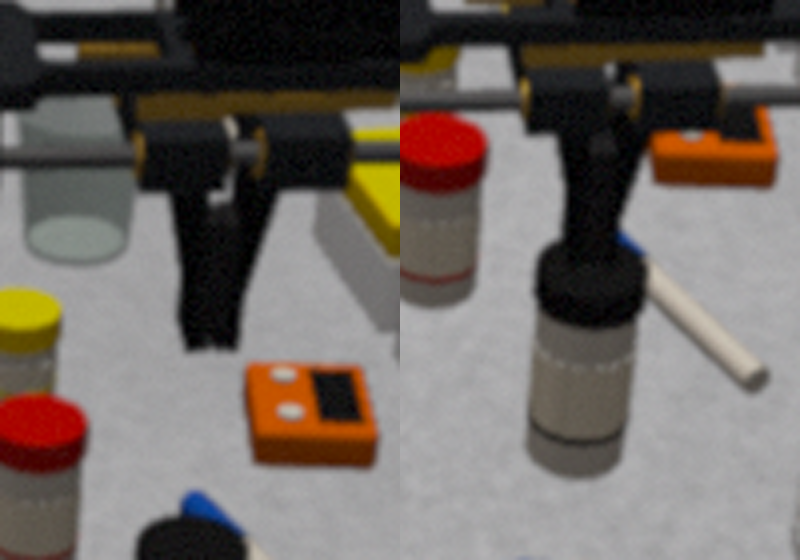

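The tips show about 20 px above where the reported pose puts them. I'll raise the gripper clear and measure the tips in both views.

Scaled: -0.09 m / 0.4 = -0.225, -0.06 m / 0.4 = -0.15.

Call:
apply_moves([
  {"xyz": [0,0,-0.075],"rot": [0,0,0]},
  {"xyz": [0,0,-0.15],"rot": [0,0,0]},
  {"xyz": [0,0,-0.225],"rot": [0,0,0]},
  {"xyz": [0,0,-0.225],"rot": [0,0,0]},
  {"xyz": [0,0,-0.225],"rot": [0,0,0]},
])

```text
time: 8.05
tool_pos: [0.6657, -0.0607, 0.1705]
ee_rot: [2.095, -2.34, -0.002]
contact_force: [0.3, -0.7, -0.5]
opening: 0.0005
grasp_force: 0.0
```

Run:
```python
from h import *
c=imaging.capture("side");d=imaging.capture("top");o=arm.get_obs();p=o["tool_pos"];print(p.round(4),o["joints"].round(3))
for q in(c,d):
    print(proj(q,np.array([p,p-[0,0,.022]])).round(1).tolist())
f=lambda i:cv2.resize(i,None,fx=4,fy=4,interpolation=cv2.INTER_CUBIC)
cv2.imwrite("pics/z2.png",np.hstack([f(c["img"][80:220,310:410]),f(d["img"][60:200,290:390])])[:,:,::-1])
```

```text
[ 0.6655 -0.0608  0.1698] [ 0.15   0.483  0.076 -0.    -1.166 -0.26 ]
[[361.4, 171.8], [360.1, 184.8]]
[[336.7, 110.7], [335.4, 116.2]]
```

View pics/z2.png

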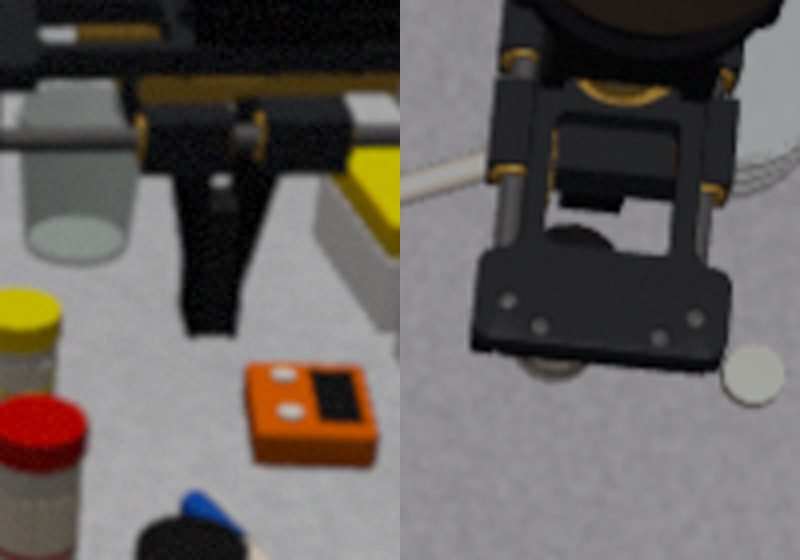

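Run:
```python
from h import *
c=imaging.capture("side");d=imaging.capture("top")
f=lambda X:np.r_[proj(c,X[None])[0]-[362.3,163.5],proj(d,X[None])[0]-[337.5,111.5]]
s=least_squares(f,[.66,-.06,.15]);print(s.x.round(4),s.fun.round(1),arm.get_obs()["tool_pos"].round(4))
for q in (c,d): print((-q["extrinsics"][:3,:3].T@q["extrinsics"][:3,3]).round(3))
```

```text
[ 0.6626 -0.0609  0.1824] [-2.1  0.8  0.2 -2.2] [ 0.6657 -0.0609  0.17  ]
[ 0.467 -0.676  0.541]
[0.408 0.005 0.822]
```

Triangulating puts the fingertips at z≈0.182 while the TCP reads 0.170, so the jaws sit about 34 mm higher than the reported pose implies. The first grasps closed just above the cap. I'll reopen and go about 34 mm deeper, watching the opening and force.

Call:
apply_moves([
  {"xyz": [0,0,0],"rot": [0,0,0]},
  {"xyz": [0,0,0],"rot": [0,0,0]},
  {"xyz": [0,0,0],"rot": [0,0,0]},
  {"xyz": [0,0,0],"rot": [0,0,0]},
  {"xyz": [0,0,0],"rot": [0,0,0]},
], hand=1)

```text
time: 8.88
tool_pos: [0.6663, -0.0608, 0.1714]
ee_rot: [-2.096, 2.34, -0.0]
contact_force: [0.9, -0.4, 0.7]
opening: 0.0425
grasp_force: 0.0
```

Scaled: 0.04 m / 0.4 = 0.1, 0.02 m / 0.4 = 0.05.

Call:
apply_moves([
  {"xyz": [0,0,0],"rot": [0,0,0]},
  {"xyz": [0,0,0],"rot": [0,0,0]},
  {"xyz": [0,0,0],"rot": [0,0,0]},
  {"xyz": [0,0,0.05],"rot": [0,0,0]},
  {"xyz": [0,0,0.1],"rot": [0,0,0]},
])

```text
time: 9.5
tool_pos: [0.6665, -0.0608, 0.1312]
ee_rot: [-2.095, 2.34, -0.001]
contact_force: [0.3, 0.6, 0.3]
opening: 0.0854
grasp_force: 0.0
```

Scaled: 0.084 m / 0.4 = 0.21, 0.07 m / 0.4 = 0.175.

Call:
apply_moves([
  {"xyz": [0,0,0.0625],"rot": [0,0,0]},
  {"xyz": [0,0,0.125],"rot": [0,0,0]},
  {"xyz": [0,0,0.175],"rot": [0,0,0]},
  {"xyz": [0,0,0.21],"rot": [0,0,0]},
  {"xyz": [0,0,0.21],"rot": [0,0,0]},
])

```text
time: 10.12
tool_pos: [0.6656, -0.0609, 0.0462]
ee_rot: [2.095, -2.339, -0.002]
contact_force: [0.3, -0.3, 0.3]
opening: 0.0866
grasp_force: 0.0
```

Call:
apply_moves([
  {"xyz": [0,0,0],"rot": [0,0,0]},
  {"xyz": [0,0,0],"rot": [0,0,0]},
  {"xyz": [0,0,0],"rot": [0,0,0]},
  {"xyz": [0,0,0],"rot": [0,0,0]},
  {"xyz": [0,0,0],"rot": [0,0,0]},
], hand=0)

```text
time: 10.75
tool_pos: [0.6664, -0.0608, 0.0475]
ee_rot: [-2.096, 2.34, -0.0]
contact_force: [0.1, 1.0, -0.4]
opening: 0.0445
grasp_force: 0.1
```

Call:
apply_moves([
  {"xyz": [0,0,0],"rot": [0,0,0]},
  {"xyz": [0,0,0],"rot": [0,0,0]},
  {"xyz": [0,0,0],"rot": [0,0,0]},
  {"xyz": [0,0,0],"rot": [0,0,0]},
  {"xyz": [0,0,0],"rot": [0,0,0]},
])

```text
time: 11.38
tool_pos: [0.6664, -0.0608, 0.0475]
ee_rot: [-2.096, 2.34, -0.0]
contact_force: [-0.2, 0.2, 1.2]
opening: 0.0431
grasp_force: 30.0
```

Gripped (30 N, 43 mm). Lifting.

Scaled: -0.08 m / 0.4 = -0.2, -0.075 m / 0.4 = -0.1875.

Call:
apply_moves([
  {"xyz": [0,0,-0.025],"rot": [0,0,0]},
  {"xyz": [0,0,-0.0875],"rot": [0,0,0]},
  {"xyz": [0,0,-0.15],"rot": [0,0,0]},
  {"xyz": [0,0,-0.1875],"rot": [0,0,0]},
  {"xyz": [0,0,-0.2],"rot": [0,0,0]},
])

```text
time: 12.0
tool_pos: [0.6665, -0.0608, 0.1284]
ee_rot: [-2.095, 2.339, -0.001]
contact_force: [-0.3, -0.1, -0.7]
opening: 0.0431
grasp_force: 30.0
```

Run:
```python
from h import *
to(.4499,-.0904,.125)
c=imaging.capture("side");d=imaging.capture("top")
f=lambda i:cv2.resize(i,None,fx=3,fy=3,interpolation=cv2.INTER_CUBIC)
cv2.imwrite("pics/z3.png",np.hstack([f(c["img"][80:280,300:433]),f(d["img"][60:260,260:393])])[:,:,::-1])
```

```text
t 12.0 pos [ 0.6665 -0.0608  0.1284] d [0.0532 0.2121 0.0031] rot [-0.1  0.   0.3]
```

View pics/z3.png

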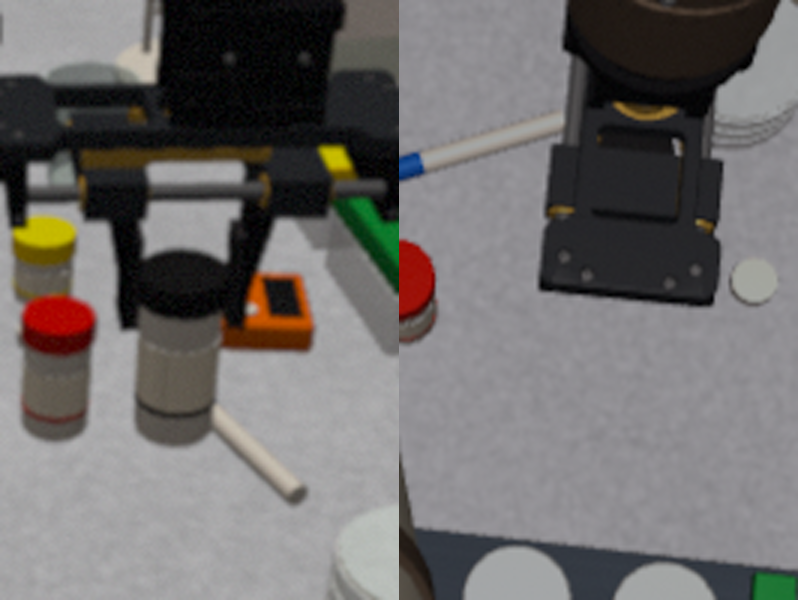

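Black is lifted upright. Carrying it to mark_4.

Scaled: 0.212 m / 0.4 = 0.53, 0.053 m / 0.4 = 0.1325, 0.3 degrees / 90 = 0.0033.

Call:
apply_moves([
  {"xyz": [0.0175,0.075,0],"rot": [0,0,0.0033]},
  {"xyz": [0.05,0.2,0],"rot": [0,0,0.0033]},
  {"xyz": [0.085,0.3375,0],"rot": [0,0,0.0033]},
  {"xyz": [0.115,0.4625,0],"rot": [0,0,0.0033]},
  {"xyz": [0.1325,0.53,0],"rot": [0,0,0.0033]},
])

```text
time: 12.72
tool_pos: [0.4461, -0.0907, 0.1264]
ee_rot: [2.088, -2.344, -0.003]
contact_force: [0.2, 0.4, -1.1]
opening: 0.0431
grasp_force: 30.0
```

Scaled: 0.05 m / 0.4 = 0.125, 0.045 m / 0.4 = 0.1125.

Call:
apply_moves([
  {"xyz": [0,0,0],"rot": [0,0,0]},
  {"xyz": [0,0,0.025],"rot": [0,0,0]},
  {"xyz": [0,0,0.075],"rot": [0,0,0]},
  {"xyz": [0,0,0.1125],"rot": [0,0,0]},
  {"xyz": [0,0,0.125],"rot": [0,0,0]},
])

```text
time: 13.35
tool_pos: [0.4496, -0.0902, 0.0755]
ee_rot: [2.088, -2.344, -0.003]
contact_force: [0.6, -0.4, -0.9]
opening: 0.0431
grasp_force: 30.0
```

Run:
```python
from h import *
to(.4499,-.0904,.0565)
c=imaging.capture("side")
f=lambda i:cv2.resize(i,None,fx=3,fy=3,interpolation=cv2.INTER_CUBIC)
cv2.imwrite("pics/z4.png",f(c["img"][160:330,150:330])[:,:,::-1])
```

```text
t 13.35 pos [ 0.4496 -0.0902  0.0755] d [ 0.0001 -0.0004  0.019 ] rot [ 0.2 -0.   0. ]
```

View pics/z4.png

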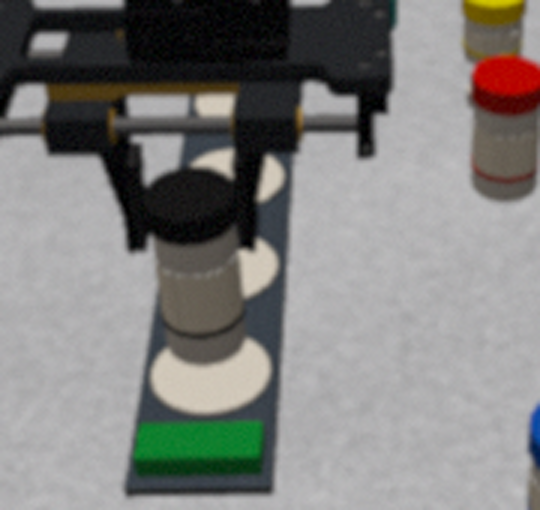

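Black hangs level above mark_4 (disc centre at crop 210,375). Lowering it gently.

Scaled: 0.0185 m / 0.4 = 0.0463, 0.018 m / 0.4 = 0.045.

Call:
apply_moves([
  {"xyz": [0,0,0.015],"rot": [0,0,0]},
  {"xyz": [0,0,0.03],"rot": [0,0,0]},
  {"xyz": [0,0,0.04],"rot": [0,0,0]},
  {"xyz": [0,0,0.045],"rot": [0,0,0]},
  {"xyz": [0,0,0.0463],"rot": [0,0,0]},
])

```text
time: 14.02
tool_pos: [0.4498, -0.0903, 0.0589]
ee_rot: [-2.09, 2.346, -0.0]
contact_force: [-0.2, 1.0, -0.9]
opening: 0.0432
grasp_force: 30.0
```

Scaled: 0.001 m / 0.4 = 0.0025, 0.0005 m / 0.4 = 0.0013.

Call:
apply_moves([
  {"xyz": [0,0,0.0013],"rot": [0,0,0]},
  {"xyz": [0,0,0.0013],"rot": [0,0,0]},
  {"xyz": [0,0,0.0025],"rot": [0,0,0]},
  {"xyz": [0,0,0.0025],"rot": [0,0,0]},
  {"xyz": [0,0,0.0025],"rot": [0,0,0]},
])

```text
time: 14.65
tool_pos: [0.4498, -0.0902, 0.0579]
ee_rot: [-2.09, 2.345, -0.0]
contact_force: [-0.6, -0.4, -0.9]
opening: 0.0431
grasp_force: 30.0
```

Scaled: 0.0018 m / 0.4 = 0.0045, 0.0015 m / 0.4 = 0.0038.

Call:
apply_moves([
  {"xyz": [0,0,0.0013],"rot": [0,0,0]},
  {"xyz": [0,0,0.0025],"rot": [0,0,0]},
  {"xyz": [0,0,0.0038],"rot": [0,0,0]},
  {"xyz": [0,0,0.0045],"rot": [0,0,0]},
  {"xyz": [0,0,0.0045],"rot": [0,0,0]},
])

```text
time: 15.28
tool_pos: [0.4497, -0.0903, 0.056]
ee_rot: [2.09, -2.346, -0.0]
contact_force: [-0.6, -1.0, -0.6]
opening: 0.0429
grasp_force: 30.0
```

Scaled: 0.0005 m / 0.4 = 0.0013.

Call:
apply_moves([
  {"xyz": [0,0,0.0013],"rot": [0,0,0]},
  {"xyz": [0,0,0.0013],"rot": [0,0,0]},
  {"xyz": [0,0,0.0013],"rot": [0,0,0]},
  {"xyz": [0,0,0.0013],"rot": [0,0,0]},
  {"xyz": [0,0,0.0013],"rot": [0,0,0]},
], hand=1)

```text
time: 15.9
tool_pos: [0.4497, -0.0903, 0.0556]
ee_rot: [-2.09, 2.346, -0.0]
contact_force: [0.6, -0.3, 0.3]
opening: 0.083
grasp_force: 0.0
```

Scaled: -0.09 m / 0.4 = -0.225, -0.06 m / 0.4 = -0.15.

Call:
apply_moves([
  {"xyz": [0,0,-0.075],"rot": [0,0,0]},
  {"xyz": [0,0,-0.15],"rot": [0,0,0]},
  {"xyz": [0,0,-0.225],"rot": [0,0,0]},
  {"xyz": [0,0,-0.225],"rot": [0,0,0]},
  {"xyz": [0,0,-0.225],"rot": [0,0,0]},
])

```text
time: 16.52
tool_pos: [0.4491, -0.0902, 0.1449]
ee_rot: [2.089, -2.345, -0.002]
contact_force: [0.2, -0.0, -0.5]
opening: 0.0869
grasp_force: 0.0
```

Run:
```python
from h import *
C=[imaging.capture("side")]
P=proj(C[0],np.array([[.4499,-.0904,.092]]))[0]
x,f,ar=locate(C,"black",[P],.022,.084,.1,w=16); print(x.round(4),ar)
print("red");to(.6313,.0604,.146)
```

```text
[ 0.4497 -0.0902] [602]
red
t 16.57 pos [ 0.4488 -0.0903  0.1446] d [-0.1707 -0.1639 -0.0018] rot [ 0.1 -0.  -0. ]
```

Black is centred on mark_4. Now red.

Call:
apply_moves([
  {"xyz": [-0.1,-0.0975,0],"rot": [0,0,0]},
  {"xyz": [-0.2,-0.1925,0],"rot": [0,0,0]},
  {"xyz": [-0.3,-0.2875,0],"rot": [0,0,0]},
  {"xyz": [-0.3875,-0.3725,0],"rot": [0,0,0]},
  {"xyz": [-0.4263,-0.41,0],"rot": [0,0,0]},
])

```text
time: 17.2
tool_pos: [0.6332, 0.0619, 0.143]
ee_rot: [2.09, -2.342, -0.002]
contact_force: [-0.6, 1.0, 0.4]
opening: 0.0866
grasp_force: 0.0
```

Scaled: 0.05 m / 0.4 = 0.125, 0.04 m / 0.4 = 0.1.

Call:
apply_moves([
  {"xyz": [0,0,0.05],"rot": [0,0,0]},
  {"xyz": [0,0,0.1],"rot": [0,0,0]},
  {"xyz": [0,0,0.125],"rot": [0,0,0]},
  {"xyz": [0,0,0.125],"rot": [0,0,0]},
  {"xyz": [0,0,0.125],"rot": [0,0,0]},
])

```text
time: 17.82
tool_pos: [0.6327, 0.0602, 0.0962]
ee_rot: [-2.09, 2.345, -0.001]
contact_force: [-0.1, 0.0, 0.3]
opening: 0.0868
grasp_force: 0.0
```

Run:
```python
from h import *
C=[imaging.capture("side")]
x,f,ar=locate(C,"red",[(319,188)],.022,.062,.078); print(x.round(4),ar)
to(.6313,.0604,.033)
```

```text
[0.6313 0.0614] [385]
t 17.88 pos [0.6328 0.0603 0.0964] d [0.0001 0.0016 0.0634] rot [-0.1  0.   0. ]
```

Scaled: 0.063 m / 0.4 = 0.1575, 0.055 m / 0.4 = 0.1375.

Call:
apply_moves([
  {"xyz": [0,0.0038,0.05],"rot": [0,0,0]},
  {"xyz": [0,0.0038,0.1],"rot": [0,0,0]},
  {"xyz": [0,0.0038,0.1375],"rot": [0,0,0]},
  {"xyz": [0,0.0038,0.1575],"rot": [0,0,0]},
  {"xyz": [0,0.0038,0.1575],"rot": [0,0,0]},
])

```text
time: 18.5
tool_pos: [0.6307, 0.0604, 0.0323]
ee_rot: [2.09, -2.345, -0.0]
contact_force: [0.0, 0.0, 0.3]
opening: 0.0871
grasp_force: 0.0
```

Call:
apply_moves([
  {"xyz": [0,0,0],"rot": [0,0,0]},
  {"xyz": [0,0,0],"rot": [0,0,0]},
  {"xyz": [0,0,0],"rot": [0,0,0]},
  {"xyz": [0,0,0],"rot": [0,0,0]},
  {"xyz": [0,0,0],"rot": [0,0,0]},
], hand=0)

```text
time: 19.12
tool_pos: [0.6309, 0.0604, 0.0327]
ee_rot: [-2.09, 2.345, -0.0]
contact_force: [-0.0, 0.4, 1.0]
opening: 0.0449
grasp_force: 0.1
```

Call:
apply_moves([
  {"xyz": [0,0,0],"rot": [0,0,0]},
  {"xyz": [0,0,0],"rot": [0,0,0]},
  {"xyz": [0,0,0],"rot": [0,0,0]},
  {"xyz": [0,0,0],"rot": [0,0,0]},
  {"xyz": [0,0,0],"rot": [0,0,0]},
])

```text
time: 19.75
tool_pos: [0.6309, 0.0605, 0.0326]
ee_rot: [-2.09, 2.345, -0.0]
contact_force: [0.5, 0.4, 0.6]
opening: 0.0429
grasp_force: 30.0
```

Scaled: -0.06 m / 0.4 = -0.15, -0.05 m / 0.4 = -0.125.

Call:
apply_moves([
  {"xyz": [0,0,-0.025],"rot": [0,0,0]},
  {"xyz": [0,0,-0.075],"rot": [0,0,0]},
  {"xyz": [0,0,-0.125],"rot": [0,0,0]},
  {"xyz": [0,0,-0.15],"rot": [0,0,0]},
  {"xyz": [0,0,-0.15],"rot": [0,0,0]},
])

```text
time: 20.38
tool_pos: [0.6311, 0.0606, 0.0934]
ee_rot: [-2.089, 2.344, -0.001]
contact_force: [-0.1, -0.3, -1.8]
opening: 0.043
grasp_force: 30.0
```

Scaled: 0.163 m / 0.4 = 0.4075, 0.149 m / 0.4 = 0.3725.

Call:
apply_moves([
  {"xyz": [0.0375,0.07,0],"rot": [0,0,0]},
  {"xyz": [0.0925,0.175,0],"rot": [0,0,0]},
  {"xyz": [0.1475,0.2825,0],"rot": [0,0,0]},
  {"xyz": [0.195,0.3725,0],"rot": [0,0,0]},
  {"xyz": [0.2125,0.4075,0],"rot": [0,0,0]},
])

```text
time: 21.0
tool_pos: [0.4563, -0.0062, 0.0919]
ee_rot: [2.088, -2.345, -0.002]
contact_force: [0.7, 0.3, 0.2]
opening: 0.0426
grasp_force: 30.0
```

Scaled: 0.035 m / 0.4 = 0.0875, 0.025 m / 0.4 = 0.0625.

Call:
apply_moves([
  {"xyz": [0,0,0],"rot": [0,0,0]},
  {"xyz": [0,0,0.025],"rot": [0,0,0]},
  {"xyz": [0,0,0.0625],"rot": [0,0,0]},
  {"xyz": [0,0,0.0875],"rot": [0,0,0]},
  {"xyz": [0,0,0.0875],"rot": [0,0,0]},
])

```text
time: 21.62
tool_pos: [0.459, -0.0053, 0.0563]
ee_rot: [2.089, -2.344, -0.002]
contact_force: [-0.1, -0.5, 0.1]
opening: 0.043
grasp_force: 30.0
```

Run:
```python
from h import *
to(.4598,-.0059,.0407)
```

```text
t 21.62 pos [ 0.459  -0.0053  0.0563] d [ 0.0005 -0.001   0.0156] rot [ 0.1 -0.1  0. ]
```

Scaled: 0.0145 m / 0.4 = 0.0363, -0.001 m / 0.4 = -0.0025.

Call:
apply_moves([
  {"xyz": [0,-0.0025,0.0125],"rot": [0,0,0]},
  {"xyz": [0,-0.0025,0.025],"rot": [0,0,0]},
  {"xyz": [0,-0.0025,0.0325],"rot": [0,0,0]},
  {"xyz": [0,-0.0025,0.0363],"rot": [0,0,0]},
  {"xyz": [0,-0.0025,0.0363],"rot": [0,0,0]},
])

```text
time: 22.25
tool_pos: [0.4601, -0.0054, 0.0431]
ee_rot: [2.09, -2.345, 0.0]
contact_force: [-0.4, 0.3, -0.0]
opening: 0.0434
grasp_force: 30.0
```

Scaled: 0.001 m / 0.4 = 0.0025, 0.0005 m / 0.4 = 0.0013.

Call:
apply_moves([
  {"xyz": [0,0,0],"rot": [0,0,0]},
  {"xyz": [0,0,0],"rot": [0,0,0]},
  {"xyz": [0,0,0.0013],"rot": [0,0,0]},
  {"xyz": [0,0,0.0025],"rot": [0,0,0]},
  {"xyz": [0,0,0.0025],"rot": [0,0,0]},
])

```text
time: 22.88
tool_pos: [0.46, -0.0054, 0.042]
ee_rot: [2.09, -2.345, -0.0]
contact_force: [-0.1, 0.1, -0.0]
opening: 0.0432
grasp_force: 30.0
```

1.3 mm more, then release.

Scaled: 0.0013 m / 0.4 = 0.0033, 0.001 m / 0.4 = 0.0025.

Call:
apply_moves([
  {"xyz": [0,0,0.0013],"rot": [0,0,0]},
  {"xyz": [0,0,0.0025],"rot": [0,0,0]},
  {"xyz": [0,0,0.0033],"rot": [0,0,0]},
  {"xyz": [0,0,0.0033],"rot": [0,0,0]},
  {"xyz": [0,0,0.0033],"rot": [0,0,0]},
])

```text
time: 23.5
tool_pos: [0.4601, -0.0054, 0.0408]
ee_rot: [-2.09, 2.346, 0.0]
contact_force: [-0.4, 0.4, -1.3]
opening: 0.0427
grasp_force: 30.0
```

Call:
apply_moves([
  {"xyz": [0,0,0],"rot": [0,0,0]},
  {"xyz": [0,0,0],"rot": [0,0,0]},
  {"xyz": [0,0,0],"rot": [0,0,0]},
  {"xyz": [0,0,0],"rot": [0,0,0]},
  {"xyz": [0,0,0],"rot": [0,0,0]},
], hand=1)

```text
time: 24.12
tool_pos: [0.4601, -0.0054, 0.0408]
ee_rot: [-2.09, 2.346, -0.0]
contact_force: [1.0, -0.1, -0.5]
opening: 0.0832
grasp_force: 0.0
```

Scaled: -0.11 m / 0.4 = -0.275, -0.09 m / 0.4 = -0.225.

Call:
apply_moves([
  {"xyz": [0,0,-0.075],"rot": [0,0,0]},
  {"xyz": [0,0,-0.15],"rot": [0,0,0]},
  {"xyz": [0,0,-0.225],"rot": [0,0,0]},
  {"xyz": [0,0,-0.275],"rot": [0,0,0]},
  {"xyz": [0,0,-0.275],"rot": [0,0,0]},
])

```text
time: 24.75
tool_pos: [0.4611, -0.0051, 0.1522]
ee_rot: [-2.088, 2.343, -0.003]
contact_force: [1.2, -0.6, -1.0]
opening: 0.0869
grasp_force: 0.0
```

Run:
```python
from h import *
C=[imaging.capture("side")]
P=proj(C[0],np.array([[.46,-.0055,.078]]))[0]
x,f,ar=locate(C,"red",[P],.022,.07,.086); print(x.round(4),ar)
C.insert(0,imaging.capture("top"))
for k in(C,C[:1],C[1:]):
    x,f,ar=locate(k,"blue",[(420,167),(342,306)][2-len(k) if k is C[1:] else 0:] if len(k)==2 else ([(420,167)] if k[0] is C[0] else [(342,306)]),.022,.048,.064); print(x.round(4),f.round(1),ar)
to(.6104,-.2064,.15)
```

```text
[ 0.4603 -0.0041] [495]
[ 0.6096 -0.2074] [-0.7  0.5  0.5  0.5] [527, 723]
[ 0.6105 -0.2085] [-0.  0.] [527]
[ 0.6092 -0.2063] [-0.  0.] [723]
t 24.85 pos [ 0.4595 -0.0054  0.1501] d [ 0.1822 -0.1731 -0.    ] rot [ 0.1  0.  -0. ]
```

Red placed. Now blue at about (0.610, −0.2073).

Scaled: -0.173 m / 0.4 = -0.4325, 0.17 m / 0.4 = 0.425.

Call:
apply_moves([
  {"xyz": [0,-0.1,0],"rot": [0,0,0]},
  {"xyz": [0.1125,-0.2,0],"rot": [0,0,0]},
  {"xyz": [0.225,-0.3,0],"rot": [0,0,0]},
  {"xyz": [0.3375,-0.3875,0],"rot": [0,0,0]},
  {"xyz": [0.425,-0.4325,0],"rot": [0,0,0]},
])

```text
time: 25.48
tool_pos: [0.6127, -0.1961, 0.148]
ee_rot: [2.087, -2.345, -0.004]
contact_force: [1.1, 0.1, -0.6]
opening: 0.0866
grasp_force: 0.0
```

Call:
apply_moves([
  {"xyz": [0.0325,0,0.025],"rot": [0,0,0]},
  {"xyz": [0.0325,0,0.1],"rot": [0,0,0]},
  {"xyz": [0.0325,0,0.15],"rot": [0,0,0]},
  {"xyz": [0.0325,0,0.15],"rot": [0,0,0]},
  {"xyz": [0.0325,0,0.15],"rot": [0,0,0]},
])

```text
time: 26.1
tool_pos: [0.611, -0.2067, 0.091]
ee_rot: [2.091, -2.345, 0.001]
contact_force: [-1.1, 1.1, -0.3]
opening: 0.087
grasp_force: 0.0
```

Run:
```python
from h import *
to(.610,-.2073,.019)
```

```text
t 26.1 pos [ 0.611  -0.2067  0.091 ] d [0.0007 0.0009 0.072 ] rot [-0.  -0.   0.1]
```

Scaled: 0.071 m / 0.4 = 0.1775, 0.001 m / 0.4 = 0.0025.

Call:
apply_moves([
  {"xyz": [0.0013,0.0025,0.0625],"rot": [0,0,0]},
  {"xyz": [0.0013,0.0025,0.125],"rot": [0,0,0]},
  {"xyz": [0.0013,0.0025,0.1625],"rot": [0,0,0]},
  {"xyz": [0.0013,0.0025,0.1775],"rot": [0,0,0]},
  {"xyz": [0.0013,0.0025,0.1775],"rot": [0,0,0]},
])

```text
time: 26.72
tool_pos: [0.6102, -0.2075, 0.0201]
ee_rot: [-2.09, 2.345, -0.001]
contact_force: [-1.5, 0.1, 0.7]
opening: 0.0874
grasp_force: 0.0
```

Call:
apply_moves([
  {"xyz": [0,0,0],"rot": [0,0,0]},
  {"xyz": [0,0,0],"rot": [0,0,0]},
  {"xyz": [0,0,0],"rot": [0,0,0]},
  {"xyz": [0,0,0],"rot": [0,0,0]},
  {"xyz": [0,0,0],"rot": [0,0,0]},
], hand=0)

```text
time: 27.35
tool_pos: [0.61, -0.2075, 0.0198]
ee_rot: [-2.09, 2.345, -0.0]
contact_force: [-0.3, 0.1, -0.6]
opening: 0.045
grasp_force: 0.2
```

Call:
apply_moves([
  {"xyz": [0,0,0],"rot": [0,0,0]},
  {"xyz": [0,0,0],"rot": [0,0,0]},
  {"xyz": [0,0,0],"rot": [0,0,0]},
  {"xyz": [0,0,0],"rot": [0,0,0]},
  {"xyz": [0,0,0],"rot": [0,0,0]},
])

```text
time: 27.98
tool_pos: [0.61, -0.2075, 0.0198]
ee_rot: [-2.09, 2.345, -0.0]
contact_force: [0.6, -0.9, -0.3]
opening: 0.0427
grasp_force: 30.0
```

Scaled: -0.13 m / 0.4 = -0.325, -0.115 m / 0.4 = -0.2875.

Call:
apply_moves([
  {"xyz": [0,0,-0.025],"rot": [0,0,0]},
  {"xyz": [0,0,-0.1],"rot": [0,0,0]},
  {"xyz": [0,0,-0.2],"rot": [0,0,0]},
  {"xyz": [0,0,-0.2875],"rot": [0,0,0]},
  {"xyz": [0,0,-0.325],"rot": [0,0,0]},
])

```text
time: 28.6
tool_pos: [0.6107, -0.2076, 0.1527]
ee_rot: [-2.088, 2.343, -0.005]
contact_force: [0.7, -0.2, -0.6]
opening: 0.0429
grasp_force: 30.0
```

Scaled: -0.205 m / 0.4 = -0.5125, -0.165 m / 0.4 = -0.4125.

Call:
apply_moves([
  {"xyz": [-0.075,0.025,0],"rot": [0,0,0]},
  {"xyz": [-0.1875,0.075,0],"rot": [0,0,0]},
  {"xyz": [-0.3,0.1375,0],"rot": [0,0,0]},
  {"xyz": [-0.4125,0.2125,0],"rot": [0,0,0]},
  {"xyz": [-0.5125,0.2875,0],"rot": [0,0,0]},
])

```text
time: 29.22
tool_pos: [0.5175, 0.0108, 0.1489]
ee_rot: [2.089, -2.345, -0.002]
contact_force: [0.6, 0.8, -0.1]
opening: 0.0432
grasp_force: 30.0
```

Scaled: -0.0635 m / 0.4 = -0.1588, 0.057 m / 0.4 = 0.1425.

Call:
apply_moves([
  {"xyz": [-0.075,0.0675,0],"rot": [0,0,0]},
  {"xyz": [-0.1375,0.12,0],"rot": [0,0,0]},
  {"xyz": [-0.1588,0.1425,0],"rot": [0,0,0]},
  {"xyz": [-0.1588,0.1425,0],"rot": [0,0,0]},
  {"xyz": [-0.1588,0.1425,0],"rot": [0,0,0]},
])

```text
time: 29.85
tool_pos: [0.4702, 0.0785, 0.1496]
ee_rot: [2.089, -2.346, 0.0]
contact_force: [-0.3, -0.6, -0.8]
opening: 0.0428
grasp_force: 30.0
```

Run:
```python
from h import *
to(.4695,.0785,.0278)
```

```text
t 29.85 pos [0.4702 0.0785 0.1496] d [0.     0.0007 0.1218] rot [ 0. -0. -0.]
```

Call:
apply_moves([
  {"xyz": [0,0.0013,0.0625],"rot": [0,0,0]},
  {"xyz": [0,0.0013,0.1375],"rot": [0,0,0]},
  {"xyz": [0,0.0013,0.2125],"rot": [0,0,0]},
  {"xyz": [0,0.0013,0.2625],"rot": [0,0,0]},
  {"xyz": [0,0.0013,0.28],"rot": [0,0,0]},
])

```text
time: 30.48
tool_pos: [0.4691, 0.078, 0.0364]
ee_rot: [2.086, -2.345, -0.001]
contact_force: [-0.0, -0.4, -0.9]
opening: 0.0426
grasp_force: 30.0
```

Scaled: 0.008 m / 0.4 = 0.02, 0.001 m / 0.4 = 0.0025.

Call:
apply_moves([
  {"xyz": [0,0,0.0025],"rot": [0,0,0]},
  {"xyz": [0,0,0.01],"rot": [0,0,0]},
  {"xyz": [0,0,0.0175],"rot": [0,0,0]},
  {"xyz": [0,0,0.02],"rot": [0,0,0]},
  {"xyz": [0,0,0.02],"rot": [0,0,0]},
])

```text
time: 31.1
tool_pos: [0.4694, 0.0792, 0.0299]
ee_rot: [-2.09, 2.345, -0.0]
contact_force: [0.1, -1.0, -0.7]
opening: 0.0432
grasp_force: 30.0
```

Scaled: 0.002 m / 0.4 = 0.005, 0.0015 m / 0.4 = 0.0038.

Call:
apply_moves([
  {"xyz": [0,0,0.0013],"rot": [0,0,0]},
  {"xyz": [0,0,0.0025],"rot": [0,0,0]},
  {"xyz": [0,0,0.0038],"rot": [0,0,0]},
  {"xyz": [0,0,0.005],"rot": [0,0,0]},
  {"xyz": [0,0,0.005],"rot": [0,0,0]},
])

```text
time: 31.72
tool_pos: [0.4694, 0.0791, 0.0278]
ee_rot: [-2.09, 2.345, -0.0]
contact_force: [-0.4, 0.9, 0.0]
opening: 0.0429
grasp_force: 30.0
```

Call:
apply_moves([
  {"xyz": [0,0,0],"rot": [0,0,0]},
  {"xyz": [0,0,0],"rot": [0,0,0]},
  {"xyz": [0,0,0],"rot": [0,0,0]},
  {"xyz": [0,0,0],"rot": [0,0,0]},
  {"xyz": [0,0,0],"rot": [0,0,0]},
], hand=1)

```text
time: 32.35
tool_pos: [0.4693, 0.0791, 0.0278]
ee_rot: [-2.09, 2.346, -0.0]
contact_force: [0.8, -0.3, -0.3]
opening: 0.0834
grasp_force: 0.0
```

Scaled: -0.1 m / 0.4 = -0.25, -0.09 m / 0.4 = -0.225.

Call:
apply_moves([
  {"xyz": [0,0,-0.075],"rot": [0,0,0]},
  {"xyz": [0,0,-0.15],"rot": [0,0,0]},
  {"xyz": [0,0,-0.225],"rot": [0,0,0]},
  {"xyz": [0,0,-0.25],"rot": [0,0,0]},
  {"xyz": [0,0,-0.25],"rot": [0,0,0]},
])

```text
time: 32.98
tool_pos: [0.4693, 0.0792, 0.1278]
ee_rot: [-2.089, 2.345, 0.0]
contact_force: [-0.5, -0.0, 0.8]
opening: 0.0875
grasp_force: 0.0
```

Run:
```python
from h import *
C=[imaging.capture("side")]
P=proj(C[0],np.array([[.4695,.0785,.064]]))[0]
x,f,ar=locate(C,"blue",[P],.022,.056,.072); print(x.round(4),ar)
x,f,ar=locate(C,"yellow",[(314,160)],.022,.034,.05); print(x.round(4),ar)
to(.6529,.2105,.13)
```

```text
[0.4678 0.0868] [323]
[0.654  0.2152] [237]
t 33.02 pos [0.4687 0.0789 0.127 ] d [-0.1519 -0.1678 -0.0033] rot [ 0.1 -0.  -0. ]
```

Scaled: -0.1675 m / 0.4 = -0.4188, -0.155 m / 0.4 = -0.3875.

Call:
apply_moves([
  {"xyz": [-0.0875,-0.1,0],"rot": [0,0,0]},
  {"xyz": [-0.175,-0.2,0],"rot": [0,0,0]},
  {"xyz": [-0.275,-0.3,0],"rot": [0,0,0]},
  {"xyz": [-0.35,-0.3875,0],"rot": [0,0,0]},
  {"xyz": [-0.3813,-0.4188,0],"rot": [0,0,0]},
])

```text
time: 33.65
tool_pos: [0.6541, 0.2124, 0.1242]
ee_rot: [2.088, -2.342, -0.002]
contact_force: [0.2, 0.7, 0.5]
opening: 0.0873
grasp_force: 0.0
```

Scaled: 0.06 m / 0.4 = 0.15, 0.04 m / 0.4 = 0.1.

Call:
apply_moves([
  {"xyz": [0,0,0.05],"rot": [0,0,0]},
  {"xyz": [0,0,0.1],"rot": [0,0,0]},
  {"xyz": [0,0,0.15],"rot": [0,0,0]},
  {"xyz": [0,0,0.15],"rot": [0,0,0]},
  {"xyz": [0,0,0.15],"rot": [0,0,0]},
])

```text
time: 34.28
tool_pos: [0.6534, 0.2113, 0.0674]
ee_rot: [2.09, -2.345, 0.0]
contact_force: [0.4, -0.3, 0.6]
opening: 0.0871
grasp_force: 0.0
```

Run:
```python
from h import *
C=[imaging.capture("top"),imaging.capture("side")]
for n,p in dict(black=(.4498,-.0903),red=(.46,-.0055),blue=(.4694,.079)).items():
    P=[proj(c,np.array([[*p,H[n]]]))[0] for c in C]
    for k in(0,1):
        x,f,ar=locate(C[k:k+1],n,P[k:k+1],.022,H[n]-.008,H[n]+.008); print(n,k,x.round(4),ar)
to(.653,.2110,.006)
d,c=C[0]["img"],C[1]["img"]
cv2.imwrite("pics/z5.png",np.vstack([cv2.resize(d[100:300,80:440],(720,400)),cv2.resize(c[90:290,150:510],(360,200)).repeat(2,1)])[:,:,::-1])
```

```text
black 0 [ 0.4507 -0.0905] [631]
black 1 [ 0.4502 -0.0899] [636]
red 0 [ 0.4613 -0.006 ] [576]
red 1 [ 0.4602 -0.0038] [488]
blue 0 [0.4698 0.0787] [560]
blue 1 [0.4681 0.0876] [315]
t 34.38 pos [0.6538 0.2116 0.0685] d [0.0007 0.0008 0.0625] rot [-0.1  0.   0. ]
```

View pics/z5.png

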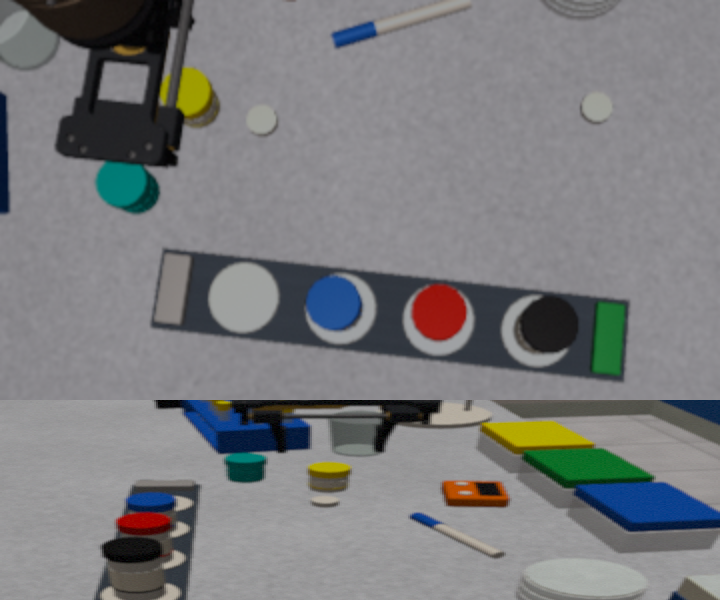

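The top view shows blue, red and black centred on their marks, and the gripper above yellow, clear of the turquoise pot (crop 125,185). Grasping yellow.

Scaled: 0.062 m / 0.4 = 0.155, 0.055 m / 0.4 = 0.1375.

Call:
apply_moves([
  {"xyz": [0.0013,0.0013,0.05],"rot": [0,0,0]},
  {"xyz": [0.0013,0.0013,0.1],"rot": [0,0,0]},
  {"xyz": [0.0013,0.0013,0.1375],"rot": [0,0,0]},
  {"xyz": [0.0013,0.0013,0.155],"rot": [0,0,0]},
  {"xyz": [0.0013,0.0013,0.155],"rot": [0,0,0]},
])

```text
time: 35.0
tool_pos: [0.6527, 0.2109, 0.0056]
ee_rot: [2.09, -2.345, 0.0]
contact_force: [0.4, -0.0, -0.4]
opening: 0.0869
grasp_force: 0.0
```

Call:
apply_moves([
  {"xyz": [0,0,0],"rot": [0,0,0]},
  {"xyz": [0,0,0],"rot": [0,0,0]},
  {"xyz": [0,0,0],"rot": [0,0,0]},
  {"xyz": [0,0,0],"rot": [0,0,0]},
  {"xyz": [0,0,0],"rot": [0,0,0]},
], hand=0)

```text
time: 35.62
tool_pos: [0.6528, 0.2109, 0.0059]
ee_rot: [-2.09, 2.345, -0.0]
contact_force: [-0.2, 0.1, -0.8]
opening: 0.0447
grasp_force: 0.2
```

Call:
apply_moves([
  {"xyz": [0,0,0],"rot": [0,0,0]},
  {"xyz": [0,0,0],"rot": [0,0,0]},
  {"xyz": [0,0,0],"rot": [0,0,0]},
  {"xyz": [0,0,0],"rot": [0,0,0]},
  {"xyz": [0,0,0],"rot": [0,0,0]},
])

```text
time: 36.25
tool_pos: [0.6528, 0.2109, 0.0058]
ee_rot: [-2.09, 2.345, -0.0]
contact_force: [0.9, -0.1, 0.1]
opening: 0.0431
grasp_force: 30.0
```

Scaled: -0.08 m / 0.4 = -0.2, -0.06 m / 0.4 = -0.15.

Call:
apply_moves([
  {"xyz": [0,0,-0.025],"rot": [0,0,0]},
  {"xyz": [0,0,-0.075],"rot": [0,0,0]},
  {"xyz": [0,0,-0.15],"rot": [0,0,0]},
  {"xyz": [0,0,-0.2],"rot": [0,0,0]},
  {"xyz": [0,0,-0.2],"rot": [0,0,0]},
])

```text
time: 36.88
tool_pos: [0.6538, 0.2115, 0.0882]
ee_rot: [-2.087, 2.342, -0.002]
contact_force: [0.0, 0.4, -1.0]
opening: 0.0426
grasp_force: 30.0
```

Scaled: 0.167 m / 0.4 = 0.4175, 0.153 m / 0.4 = 0.3825.

Call:
apply_moves([
  {"xyz": [0.03,0.075,0],"rot": [0,0,0]},
  {"xyz": [0.0725,0.1825,0],"rot": [0,0,0]},
  {"xyz": [0.1175,0.2925,0],"rot": [0,0,0]},
  {"xyz": [0.155,0.3825,0],"rot": [0,0,0]},
  {"xyz": [0.1675,0.4175,0],"rot": [0,0,0]},
])

```text
time: 37.5
tool_pos: [0.4765, 0.1623, 0.0851]
ee_rot: [2.088, -2.344, -0.001]
contact_force: [1.1, 0.3, -0.7]
opening: 0.0433
grasp_force: 30.0
```

Scaled: 0.06 m / 0.4 = 0.15, 0.055 m / 0.4 = 0.1375.

Call:
apply_moves([
  {"xyz": [0,0,0],"rot": [0,0,0]},
  {"xyz": [0,0,0.05],"rot": [0,0,0]},
  {"xyz": [0,0,0.1],"rot": [0,0,0]},
  {"xyz": [0,0,0.1375],"rot": [0,0,0]},
  {"xyz": [0,0,0.15],"rot": [0,0,0]},
])

```text
time: 38.12
tool_pos: [0.48, 0.1638, 0.0245]
ee_rot: [2.089, -2.345, 0.0]
contact_force: [0.2, 0.1, -1.1]
opening: 0.0433
grasp_force: 30.0
```

Run:
```python
from h import *
to(.4793,.1629,.0138)
```

```text
t 38.12 pos [0.48   0.1638 0.0245] d [0.0009 0.0006 0.0107] rot [ 0.  -0.1 -0. ]
```

Scaled: 0.01 m / 0.4 = 0.025, 0.008 m / 0.4 = 0.02.

Call:
apply_moves([
  {"xyz": [0.0013,0.0013,0.01],"rot": [0,0,0]},
  {"xyz": [0.0013,0.0013,0.02],"rot": [0,0,0]},
  {"xyz": [0.0013,0.0013,0.025],"rot": [0,0,0]},
  {"xyz": [0.0013,0.0013,0.025],"rot": [0,0,0]},
  {"xyz": [0.0013,0.0013,0.025],"rot": [0,0,0]},
])

```text
time: 38.75
tool_pos: [0.4787, 0.1632, 0.016]
ee_rot: [-2.09, 2.345, -0.0]
contact_force: [-0.2, -0.7, -1.2]
opening: 0.043
grasp_force: 30.0
```

Scaled: 0.002 m / 0.4 = 0.005, 0.0015 m / 0.4 = 0.0038.

Call:
apply_moves([
  {"xyz": [0,0,0.0013],"rot": [0,0,0]},
  {"xyz": [0,0,0.0025],"rot": [0,0,0]},
  {"xyz": [0,0,0.0038],"rot": [0,0,0]},
  {"xyz": [0,0,0.005],"rot": [0,0,0]},
  {"xyz": [0,0,0.005],"rot": [0,0,0]},
])

```text
time: 39.38
tool_pos: [0.4785, 0.1631, 0.0138]
ee_rot: [2.09, -2.346, 0.0]
contact_force: [0.6, 0.6, 0.3]
opening: 0.0431
grasp_force: 30.0
```

Call:
apply_moves([
  {"xyz": [0,0,0],"rot": [0,0,0]},
  {"xyz": [0,0,0],"rot": [0,0,0]},
  {"xyz": [0,0,0],"rot": [0,0,0]},
  {"xyz": [0,0,0],"rot": [0,0,0]},
  {"xyz": [0,0,0],"rot": [0,0,0]},
], hand=1)

```text
time: 40.0
tool_pos: [0.4785, 0.1631, 0.0137]
ee_rot: [2.09, -2.345, 0.0]
contact_force: [0.3, -1.1, -1.1]
opening: 0.0835
grasp_force: 0.0
```

Scaled: -0.14 m / 0.4 = -0.35, -0.12 m / 0.4 = -0.3.

Call:
apply_moves([
  {"xyz": [0,0,-0.075],"rot": [0,0,0]},
  {"xyz": [0,0,-0.15],"rot": [0,0,0]},
  {"xyz": [0,0,-0.225],"rot": [0,0,0]},
  {"xyz": [0,0,-0.3],"rot": [0,0,0]},
  {"xyz": [0,0,-0.35],"rot": [0,0,0]},
])

```text
time: 40.62
tool_pos: [0.4789, 0.1633, 0.1553]
ee_rot: [-2.089, 2.344, -0.0]
contact_force: [0.3, 0.4, -0.1]
opening: 0.0869
grasp_force: 0.0
```

Scaled: -0.15 m / 0.4 = -0.375, -0.12 m / 0.4 = -0.3.

Call:
apply_moves([
  {"xyz": [-0.075,-0.1,0],"rot": [0,0,0]},
  {"xyz": [-0.15,-0.2,0],"rot": [0,0,0]},
  {"xyz": [-0.225,-0.3,0],"rot": [0,0,0]},
  {"xyz": [-0.3,-0.375,0],"rot": [0,0,0]},
  {"xyz": [-0.3,-0.375,0],"rot": [0,0,0]},
])

```text
time: 41.25
tool_pos: [0.6426, 0.2663, 0.1516]
ee_rot: [2.089, -2.344, -0.0]
contact_force: [-1.0, 0.4, -1.0]
opening: 0.0871
grasp_force: 0.0
```

Run:
```python
from h import *
C=[imaging.capture("top")]
for n,p in dict(black=(.4498,-.0903),red=(.46,-.0055),blue=(.4694,.079),yellow=(.479,.163)).items():
    P=[proj(c,np.array([[*p,H[n]]]))[0] for c in C]
    x,f,ar=locate(C,n,P,.022,H[n]-.008,H[n]+.008); print(n,x.round(4),ar)
cv2.imwrite("pics/z6.png",np.hstack([C[0]["img"][100:300,80:440],imaging.capture("side")["img"][120:320,150:400]])[:,:,::-1])
```

```text
black [ 0.4507 -0.0906] [635]
red [ 0.4613 -0.006 ] [577]
blue [0.4698 0.0787] [560]
yellow [0.4771 0.1628] [569]
```

View pics/z6.png

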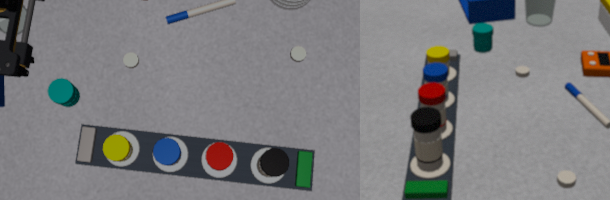

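All four pots stand upright on their marks: yellow (117,148) by the grey block, then blue, red and black (273,162) by the green block. The measured offsets are within about 3 mm and the gripper is clear.

```bash
python3 -c "
from plant import ticket
print(ticket.finish_job())"
```

```text
the job is handed in; nothing more can be done
None
```

The job is handed in at about 41 s of the 115 s allowed: the last pictures show all four pots upright and released, each within about 3 mm of its mark's centre, running black (by the green block), red, blue, yellow (by the grey block); the hand-in call returned no verdict.

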